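# Empty the desiccator for a desiccant change

### The arm

A 6-joint arm with a two-finger parallel gripper is mounted at the origin on the work surface. World frame = base frame: x ahead of the robot, y to its left, z up, the work surface at z = 0. Lengths are in m, angles in rad, forces in N, time in s.
With the tool pointing down it reaches from about 0.375 to 0.925 m from the base axis. Payload 5.7 kg.
Tool frame: the origin (TCP) lies at the very end of the fingers, on their centre line; the grasp point (between the pads) lies 19 mm behind it (pinch_z is the distance from the TCP to the grasp point, in m); z points along the fingers, y is the line along which they close (so a half turn about z gives the same grasp; the last joint's range is limited). The gripper opens to 88 mm and grips with 3 to 60 N. Pads are 20 mm wide; open, the fingers measure 115 mm over their backs; the gripper's body (75 mm by 178 mm) begins 61 mm behind the grasp point.
Start: joints at [1.106, 0.359, 1.51, -0, 1.272, -0.115], TCP at [0.206, 0.564, 0.223] pointing down, gripper open.
Joint ranges: [-2.97, 2.97], [-1.01, 2.36], [0.21, 2.38], [-0.96, 4.11], [0.2, 2.71], [-2.98, 2.98]. Speed limits (rad/s): [2.39, 2.39, 3.14, 3.14, 3.14, 3.14].

### API

Orientations are given as [roll, pitch, yaw] about the fixed x, y, z axes, in that order (R = Rz(yaw) Ry(pitch) Rx(roll)).
In Python, from plant import * gives the robot as it stands. Calls block until the motion is done:
- goto(position, orientation): joint-space move of the TCP to a pose.
- move_straight(position, attitude=None, v=0.15): straight line of the TCP; attitude=None keeps the orientation; v is the mean speed in m/s.
- move_j(angles): joint-space move.
- open_jaws() and close(): open the fingers fully, or close them until they stop; the grip force is fixed at half the most.
- sleep(seconds).
- inverse_kinematics(position, orientation): joint angles nearest the present ones, or None.
- get_state(): the state.
- grab_frame(name): name is "scene" or "side" or "wrist"; returns the picture (420x560x3 uint8, red, green, blue); there is no depth.
- get_calibration(name): a dict with "mtx" (3x3 intrinsics, pixels), "R" (3x3) and "t" (3): a world point X has camera coordinates R X + t. Camera axes: x right, y down, z forward; pixel columns grow to the right and rows downward; lengths in m; the calibration is good to about 2 mm. A picture is of the moment at which its call begins: read the wrist's pose just before it. get_calibration takes no time and is no camera call; for the wrist camera it gives the pose at the moment of the call.
A pose or a line that the arm cannot do raises PlanningError and nothing moves.
- close_job(): hands the job in; it is judged then, once.
The state is a dict: "clock": time; "joint_pos": joint angles; "joint_velocities": joint speeds; "joint_torque": joint torques, N m; "position": TCP position; "eef_rot": TCP orientation; "contact_force": force on the tool from outside, world axes, zero at the start; "moment": the same for the moment, N m; "finger_gap": opening from 0.0 (shut) to 1.0 (fully open); "finger_force": force on a finger pad.
Only numpy, scipy, OpenCV 4.12 (cv2) and the standard library are available. Lean on these libraries where they do the work, as an engineer would, in place of code of your own. Each camera call takes 0.05 s, during which the arm holds its last target. There are 200 camera calls.

### The job

The drying agent under the plate is due for changing, so empty the desiccator: lift its clear lid off by the black knob, without tipping it, and set it down gently, flange down, wholly on the round grey mat. Then take out the two black specimen mounts and set each, without dropping it and with its polished face still up, flat on the floor of the tray row that is made for its diameter, along with the mount already there. Do not disturb the two mounts already in the tray, the microscope objective or the orange slide box; the desiccator stays open.

Things in the scene. Friction and masses are not known exactly. Their poses are not given: they have to be found in the camera images.
- desiccator: Blue desiccator base, round about z, fixed. Origin: centre of its underside, on the bench. White perforated plate, 169 mm wide, top 70 mm above the origin; the specimens stand on it. Wall around it: inner radius 85 mm. Flat flange on top: outer diameter 210 mm, inner 172 mm, upper face 115 mm above the origin (45 mm above the plate).
- lid: Loose clear domed lid, 0.3 to 0.5 kg, resting flat on the desiccator's flange (nothing locks it). Round about its z axis. Origin: centre of the underside of its flange (flange diameter 210 mm, 8 mm thick). Dome top 66 mm above the origin; a black knob stands on it, its top 98 mm above the origin. z axis up through the knob.
- knob (a point): Centre of the lid's cylindrical black knob head, 88 mm above the lid's origin on its axis. Head 36 mm in diameter, 20 mm high (78 to 98 mm above the lid's origin), on a neck 24 mm in diameter and 12 mm high above the dome. To be gripped across any diameter from above.
- mat: Round dark grey silicone mat, diameter 270 mm, 3 mm thick, fixed on the bench. Origin: centre of its underside, on the bench.
- tray: White specimen tray, fixed, 188 (x) by 98 (y) mm; origin: centre of its underside. Two rows along its x: floor 5 mm, tops of the 4 mm walls 13 mm above the origin. Row for 30 mm mounts: 38 mm wide, centre line y = +26 mm. Row for 40 mm mounts: 48 mm wide, centre line y = -21 mm. Each already holds one mount, 62 mm from the tray's centre towards +x.
- row30 (a point): Point on the floor of the 38 mm wide row (for 30 mm mounts), on its centre line, 30 mm from the tray's centre towards -x, in the free part of the row. Axes as the tray.
- row40 (a point): Point on the floor of the 48 mm wide row (for 40 mm mounts), on its centre line, 30 mm from the tray's centre towards -x, in the free part of the row. Axes as the tray.
- spec30: Loose black resin specimen mount, a cylinder 30 mm in diameter and 25 mm high, 25 to 50 g, a polished silvery metal section in its upper face. Starts inside the desiccator standing on the plate, about 38 mm from its centre, the other mount on the far side of the centre. Origin: centre of its underside, z up through the polished face.
- spec40: Loose black resin specimen mount like the other one but 40 mm in diameter, 25 mm high, 40 to 85 g, a polished silvery metal section in its upper face. Starts inside the desiccator standing on the plate, about 38 mm from its centre, across the centre from the 30 mm one. Origin: centre of its underside, z up through the polished face.
- ref30: Bystander: loose black 30 mm mount with a yellow metal section, 25 mm high, already standing in the narrow row. Origin: centre of its underside.
- ref40: Bystander: loose black 40 mm mount with a copper-coloured section, 25 mm high, already standing in the wide row. Origin: centre of its underside.
- objective: Bystander: loose steel microscope objective standing upright on the bench, diameter 34 mm, 45 mm high, green band. Origin: centre of its underside.
- slidebox: Bystander: loose orange plastic slide box lying closed on the bench, 61 x 86 x 34 mm (x, y, z). Origin: centre of its underside.
Not all that is in view belongs to the job. There is more than one size of the lid; the one meant has the size given above.

How it is judged:
On the way, in this order (a step that is already met when the one before it is completed fails the run):
1. the lid is lifted clear of the desiccator, held by its knob (contact force between lid_c0 and the fingers above 0.5 N and z of lid in the frame of desiccator above 0.13 m and angle between lid's own z axis and vertical below 0.3 rad), for 0.2 s.
2. the lid lies level, wholly on the mat, at rest and released, while both specimens still stand in the desiccator (horizontal distance between lid and mat below 0.03 m and z of lid in the frame of mat between 0 and 0.006 m and angle between lid's own z axis and vertical below 0.05 rad and linear speed of lid below 0.02 m/s and contact force between lid and the fingers below 0.1 N and horizontal distance between each of spec30, spec40 and desiccator below 0.085 m), for 0.2 s.
At the end, for the whole second after the job is handed in: Lid level, flange down on the mat, centres within 30 mm; each specimen flat on the floor of its own row (8 mm of its centre line, 3 mm in height, tilt under 0.06 rad), face up; tray mounts still flat in their rows, they, objective and slide box within 20 mm of their start; all released and still (horizontal distance between lid and mat below 0.03 m and z of lid in the frame of mat between 0 and 0.006 m and angle between lid's own z axis and vertical below 0.05 rad and linear speed of each of lid, spec30, spec40, ref30, ref40 below 0.02 m/s and contact force between each of lid, spec30, spec40 and the fingers below 0.1 N and y of spec30 in the frame of tray between 0.018 and 0.034 m and x of spec30 in the frame of tray between -0.085 and 0.085 m and z of spec30 in the frame of tray between 0.002 and 0.008 m and angle between each of spec30, spec40, ref30, ref40's own z axis and vertical below 0.06 rad and y of spec40 in the frame of tray between -0.029 and -0.013 m and x of spec40 in the frame of tray between -0.085 and 0.085 m and z of spec40 in the frame of tray between 0.002 and 0.008 m and y of ref30 in the frame of tray between 0.018 and 0.034 m and x of ref30 in the frame of tray between -0.085 and 0.085 m and z of ref30 in the frame of tray between 0.002 and 0.008 m and y of ref40 in the frame of tray between -0.029 and -0.013 m and x of ref40 in the frame of tray between -0.085 and 0.085 m and z of ref40 in the frame of tray between 0.002 and 0.008 m and distance of each of ref30, ref40, objective, slidebox from where it was at the start of the episode below 0.02 m); the robot touches nothing.
It fails at once if the lid is tipped by more than about 30 degrees (angle between lid's own z axis and vertical above 0.5 rad).
It fails at once if the lid is dropped or thrown: not held and moving faster than 0.45 m/s (a fall of about 10 mm) (contact force between lid and the fingers below 0.05 N and linear speed of lid above 0.45 m/s).
It fails at once if a specimen is tipped over (more than about 45 degrees) (angle between any of spec30, spec40's own z axis and vertical above 0.8 rad).
It fails at once if a specimen is dropped or thrown: not held and moving faster than 0.45 m/s (a fall of about 10 mm) ((contact force between spec30 and the fingers below 0.05 N and linear speed of spec30 above 0.45 m/s) or (contact force between spec40 and the fingers below 0.05 N and linear speed of spec40 above 0.45 m/s)).
It fails at once if a mount already in the tray, the objective or the slide box is pushed more than 20 mm (distance of any of ref30, ref40, objective, slidebox from where it was at the start of the episode above 0.02 m).
It also fails if it takes over 72 s, if anything falls off the work surface, if the arm or the gripper's body presses on something with over 40 N, if the wrist force passes 120 N, or if a joint passes its speed limit or range.

## Working session

There is one attempt and no reset: what is moved stays moved. The work goes in short steps, each a Python script; the robot and the scene stay as the last script left them, time stands still between calls to the robot, and variables do not carry over. Pictures are saved under pics/ and viewed, at most 10 in all, crops included, and the job is handed in when it is done.

```bash
mkdir -p pics; ls; python3 - <<'E'
from plant import *
import cv2,numpy as np
for n in("scene","side"):
    cv2.imwrite(f"pics/{n}0.png",grab_frame(n)[:,:,::-1])
    c=get_calibration(n); print(n,np.round(c["mtx"],1).tolist(),np.round(c["R"],3).tolist(),np.round(c["t"],3))
s=get_state();print(s)
E
```

```text
pics
scene [[501.6, 0.0, 280.9], [0.0, 501.6, 214.5], [0.0, 0.0, 1.0]] [[0.357, 0.934, -0.017], [0.584, -0.237, -0.776], [-0.729, 0.267, -0.63]] [-0.324 -0.162  1.711]
side [[459.8, 0.0, 281.5], [0.0, 459.8, 209.8], [0.0, 0.0, 1.0]] [[0.997, -0.077, -0.001], [-0.057, -0.733, -0.677], [0.052, 0.675, -0.736]] [-0.536  0.252  1.333]
{'clock': 0.1, 'joint_pos': array([ 1.10591041e+00,  3.59414506e-01,  1.51134044e+00, -3.33914141e-06,
        1.27252877e+00, -1.15106264e-01]), 'joint_velocities': array([-0.00121656, -0.00037218, -0.00514084, -0.00041458,  0.00071623,
       -0.00155965]), 'joint_torque': array([-3.33294156e-04, -5.16358066e+01, -2.71408010e+01,  6.76147873e-02,
        2.76032207e-02, -1.32750591e-05]), 'position': array([0.20533509, 0.56308385, 0.22189849]), 'eef_rot': array([-3.13991242e+00, -1.91052646e-04,  2.79181382e+00]), 'contact_force': array([-0.58820489, -0.25678087, -0.39544721]), 'moment': array([ 0.03794724, -0.00113397, -0.01276494]), 'finger_force': 0.0, 'finger_gap': 1.0013711541557955}
```

View pics/scene0.png

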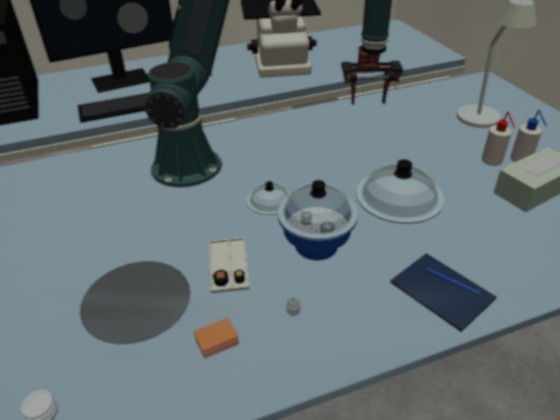

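View pics/side0.png

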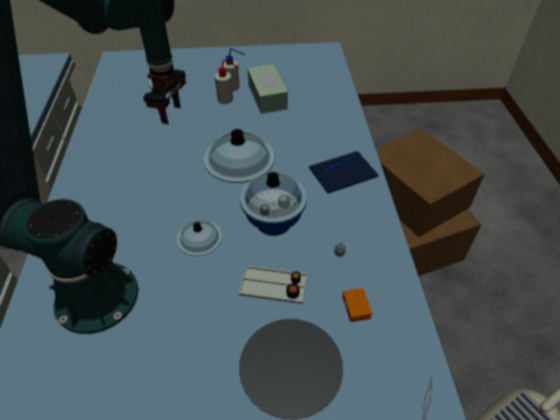

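The scene view shows three clear lids. The small one has its knob at (269,186), the middle one on the blue base has its knob at (318,187), and the large one on the bench has its knob at (404,168). The middle one fits, because it rests on the desiccator flange. The mat is at (136,301), the tray at (229,264), the objective at (293,306) and the slide box at (216,337). In the side view the knob is at (273,179), the mat at (291,366) and the tray at (274,285). I'll confirm with an enlarged crop.

```bash
cat > h.py <<'E'
from plant import *
import cv2,numpy as np
from scipy.optimize import least_squares
def P(c): return c["mtx"]@np.c_[c["R"],c["t"]]
def proj(c,X):
    q=P(c)@np.r_[X,1]; return q[:2]/q[2]
def tri(obs):
    """obs: list of (calib,uv)"""
    A=np.vstack([r for c,(u,v) in obs for r in (u*P(c)[2]-P(c)[0],v*P(c)[2]-P(c)[1])])
    x0=np.linalg.lstsq(A[:,:3],-A[:,3],rcond=None)[0]
    f=lambda X:np.concatenate([proj(c,X)-uv for c,uv in obs])
    r=least_squares(f,x0); return r.x,np.abs(r.fun).max()
def onz(c,uv,z):
    d=c["R"].T@np.linalg.solve(c["mtx"],[*uv,1]); o=-c["R"].T@c["t"]
    return o+d*(z-o[2])/d[2]
E
python3 - <<'E'
from h import *
S,D=get_calibration("scene"),get_calibration("side")
for n,a,b in [("knobtop",(318,184),(273,175)),("bigknob",(404,165),(237,132)),("smallknob",(269,184),(198,225)),("mat",(136,301),(291,366))]:
    print(n,*tri([(S,a),(D,b)]))
a=cv2.imread("pics/scene0.png")[150:300,190:450]; b=cv2.imread("pics/side0.png")[155:305,180:380]
r=lambda i:cv2.resize(i,None,fx=2.9,fy=2.9,interpolation=cv2.INTER_CUBIC)
im=np.vstack([cv2.resize(a,(520,300),interpolation=2),cv2.resize(np.hstack([b,np.zeros((150,60,3),np.uint8)]),(520,300),interpolation=2)])
cv2.imwrite("pics/crop.png",np.clip(im*1.5,0,255).astype(np.uint8))
E
```

```text
knobtop [0.53140819 0.24661117 0.21382702] 0.11616243399294035
bigknob [0.42218438 0.5772478  0.12222024] 0.509572431873039
smallknob [0.29151156 0.19702056 0.06699403] 0.5557981753281922
mat [ 0.54269519 -0.24854851 -0.00293947] 0.2963479723713931
```

View pics/crop.png

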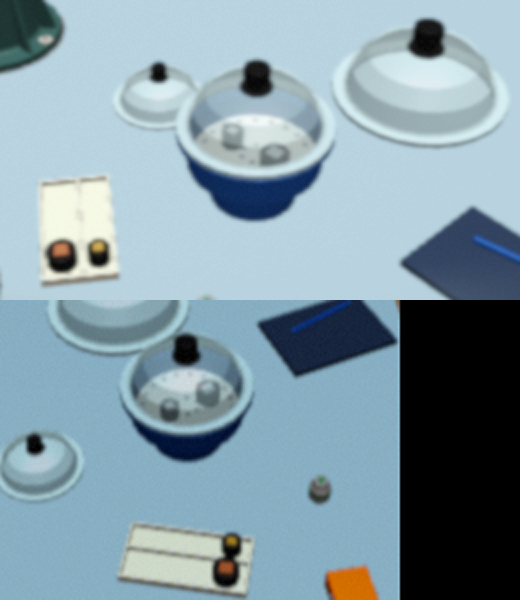

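The middle lid sits on the blue base at (257,78) in the upper crop. Its triangulated knob top is at z=0.214, and 0.115+0.098=0.213, so it is the one meant. Next I'll refine it with the wrist camera from two places.

```bash
python3 - <<'E'
from h import *
import pickle
V={}
for k,(p,yaw) in enumerate([((0.50,0.22,0.36),2.0),((0.56,0.20,0.36),2.0)]):
    goto(p,[np.pi,0,yaw]); sleep(.2)
    c=get_calibration("wrist"); im=grab_frame("wrist"); V[k]=(c,im)
    print(get_state()["clock"],np.round(-c["R"].T@c["t"],3),np.round(c["R"],2).tolist(),proj(c,[.531,.247,.213]))
pickle.dump(V,open("v1.pkl","wb"))
cv2.imwrite("pics/w1.png",np.clip(cv2.resize(np.hstack([V[0][1],V[1][1]]),(800,300))[:,:,::-1]*1.4,0,255).astype(np.uint8))
E
```

```text
2.075 [0.47  0.285 0.521] [[0.91, 0.42, -0.0], [0.4, -0.88, 0.26], [0.11, -0.24, -0.97]] [316.12218294 188.16252769]
2.6833 [0.529 0.265 0.522] [[0.91, 0.42, -0.0], [0.4, -0.88, 0.26], [0.11, -0.23, -0.97]] [270.55311603 144.3365788 ]
```

View pics/w1.png

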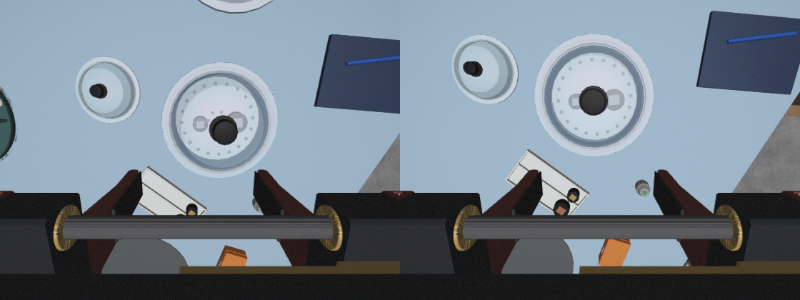

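Both wrist views show the knob on the desiccator, at about (225,130)·1.4 in the first and (593-400,100)·1.4 in the second. The two mounts can be seen through the lid, and the tray, objective and box are below it. I'll fit the knob silhouette in both views, fit the mat from the two fixed views, then take the lid.

```bash
cat >> h.py <<'E'
t_=np.linspace(0,2*np.pi,48,endpoint=False)
def ring(X,r,dz): return np.c_[X[0]+r*np.cos(t_),X[1]+r*np.sin(t_),np.full(48,X[2]+dz)]
def sil(c,X,rings):
    """centroid of union of silhouettes of stacked cylinders; rings=[(r,dz_top,dz_bot)]"""
    m=np.zeros((1680,2240),np.uint8)
    for r,a,b in rings:
        p=np.array([proj(c,q) for q in np.r_[ring(X,r,a),ring(X,r,b)]])
        cv2.fillConvexPoly(m,cv2.convexHull(((p+.5)*4-.5).astype(np.float32)).round().astype(np.int32),1)
    M=cv2.moments(m,True); return np.array([M["m10"],M["m01"]])/M["m00"]/4-.375, M["m00"]/16
def blob(mask,uv):
    n,l,st,ce=cv2.connectedComponentsWithStats(mask.astype(np.uint8))
    k=1+np.argmin([np.hypot(*(c-uv)) for c in ce[1:]]+[]) if uv is not None else 1
    return ce[k],st[k,4]
def big(mask,uv):
    n,l,st,ce=cv2.connectedComponentsWithStats(mask.astype(np.uint8))
    ks=[k for k in range(1,n) if st[k,4]>60]
    k=min(ks,key=lambda k:np.hypot(*(ce[k]-uv))); return ce[k],st[k,4]
def fitsil(obs,X0,rings):
    f=lambda X:np.concatenate([sil(c,X,rings)[0]-uv for c,uv in obs])
    r=least_squares(f,X0,diff_step=1e-2); return r.x,np.abs(r.fun).max()
E
python3 - <<'E'
from h import *
import pickle
V=pickle.load(open("v1.pkl","rb"))
R=[(.018,0,-.020),(.012,-.02,-.032)]
obs=[]
for k in V:
    c,im=V[k]; uv,a=big(im.max(2)<55,proj(c,[.531,.247,.2])); obs.append((c,uv)); s=sil(c,[.531,.247,.213],R); print(uv,a,s)
print("knobtop",fitsil(obs,[.531,.247,.213],R))
ob=[]
for n,u0 in(("scene",(136,301)),("side",(291,366))):
    im=cv2.imread(f"pics/{n}0.png").astype(int); d=im[:,:,0]-im[:,:,2]
    c=get_calibration(n); uv,a=big((abs(d)<25)&(im.max(2)<130),u0); ob.append((c,uv)); print(uv,a,sil(c,[.543,-.249,.003],[(.135,0,-.003)]))
print("mat",fitsil(ob,[.543,-.249,.003],[(.135,0,-.003)]))
E
```

```text
[312.76855547 181.58978452] 1253 (array([315.35301117, 186.64314114]), 1096.4375)
[270.45090338 140.39905734] 1273 (array([270.55140023, 144.04024064]), 1110.3125)
knobtop (array([0.52934813, 0.24907798, 0.19621336]), np.float64(0.1988778609916153))
[134.62416481 302.27255011] 7184 (array([134.30216597, 303.66534449]), 7200.875)
[290.60292149 368.72477176] 8215 (array([291.0608451 , 368.93570851]), 8351.125)
mat (array([ 0.54122125, -0.24806084,  0.00471892]), np.float64(0.36395374303441486))
```

```bash
python3 - <<'E'
from h import *
import pickle
V=pickle.load(open("v1.pkl","rb"))
R=[(.018,0,-.020),(.012,-.02,-.032)]
X0=np.array([.531,.247,.213])
for thr in(30,40):
    obs=[]
    for c,im in [V[0],V[1]]+[(get_calibration(n),cv2.imread(f"pics/{n}0.png")) for n in("scene","side")]:
        uv,a=big(im.max(2)<thr,proj(c,X0-[0,0,.01])) ; obs.append((c,uv)); print(np.round(uv,1),a,sil(c,X0,R))
    print(thr,fitsil(obs,X0,R),fitsil(obs[2:],X0,R), [onz(c,proj(c,X0)+uv-sil(c,X0,R)[0],.213)[:2].round(4) for c,uv in obs])
E
```

```text
[312.1 181.3] 240 (array([315.35301117, 186.64314114]), 1096.4375)
[269.  143.1] 166 (array([270.55140023, 144.04024064]), 1110.3125)
[318.  189.2] 163 (array([317.86349648, 188.28077374]), 213.25)
[272.5 179.7] 137 (array([272.88490099, 177.91594472]), 151.5)
30 (array([0.52819179, 0.24818279, 0.20493281]), np.float64(1.7933440586650704)) (array([0.52941099, 0.24751308, 0.20728312]), np.float64(0.49880737298786926)) [array([0.5256, 0.2505]), array([0.5292, 0.2472]), array([0.5349, 0.2456]), array([0.5295, 0.2393])]
[313.6 183.7] 996 (array([315.35301117, 186.64314114]), 1096.4375)
[268.9 145.6] 556 (array([270.55140023, 144.04024064]), 1110.3125)
[317.9 189. ] 176 (array([317.86349648, 188.28077374]), 213.25)
[272.5 179.6] 143 (array([272.88490099, 177.91594472]), 151.5)
40 (array([0.52960951, 0.2464724 , 0.2075771 ]), np.float64(1.9595873359519658)) (array([0.52920316, 0.24737633, 0.2078781 ]), np.float64(0.5170982783772615)) [array([0.5281, 0.249 ]), array([0.5301, 0.245 ]), array([0.5339, 0.2458]), array([0.5293, 0.2397])]
```

```bash
python3 - <<'E'
from h import *
D=[np.pi,0,2.0]; k=np.array([.5295,.2475])
st=lambda t:(lambda s:print(t,round(s["clock"],2),np.round(s["position"],4),np.round(s["contact_force"],1),round(s["finger_gap"],3),round(s["finger_force"],1)))(get_state())
goto([*k,.27],D); st("hover")
move_straight([*k,.187],v=.08); sleep(.2); st("down")
close(); sleep(.2); st("closed")
move_straight([*k,.197],v=.04); sleep(.2); st("lift1")
move_straight([*k,.30],v=.12); sleep(.3); st("lift2")
for n in("scene",): cv2.imwrite("pics/l1.png",cv2.resize(grab_frame(n)[100:300,180:460,::-1],(700,500),interpolation=2))
E
```

```text
hover 3.18 [0.5296 0.2476 0.2707] [ 0.2 -0.3  0.7] 1.001 0.0
down 4.57 [0.5298 0.2476 0.1875] [ 0.   0.4 -0.3] 0.999 0.0
closed 5.62 [0.5296 0.2476 0.187 ] [ 0.3 -1.  -0.7] 0.405 30.0
lift1 6.22 [0.5293 0.2474 0.1968] [ 0.  -0.6 -3.7] 0.403 30.0
lift2 7.53 [0.5293 0.2474 0.2994] [ 1.  -0.6 -4.7] 0.404 30.0
```

View pics/l1.png

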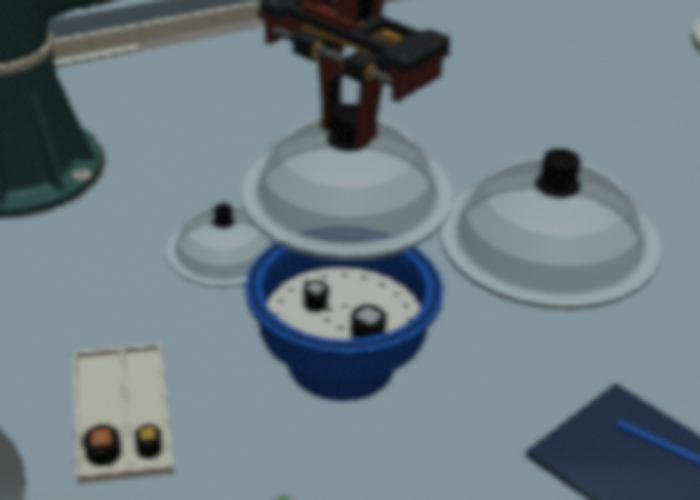

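The lid is held level and clear of the base. In this crop spec30 is at (315,293), spec40 at (368,320), and the tray holds copper at (102,443) and yellow at (148,440). Now I'll set the lid on the mat.

```bash
cat >> h.py <<'E'
def st(t):
    s=get_state(); print(t,round(s["clock"],2),np.round(s["position"],4),np.round(s["contact_force"],1),round(s["finger_gap"],3),round(s["finger_force"],1))
E
python3 - <<'E'
from h import *
import pickle
m=np.array([.5412,-.2481])
move_straight([*m,.30],[np.pi,0,1.15],v=.22); st("over")
move_straight([*m,.095],v=.12)
move_straight([*m,.079],v=.03); sleep(.2); st("near")
f0=get_state()["contact_force"][2]
for z in np.arange(.078,.0705,-.001):
    move_straight([*m,z],v=.02); f=get_state()["contact_force"][2]; print(round(z,4),round(f,1))
    if f-f0>2.5: break
open_jaws(); st("open")
move_straight([*m,.15],v=.12)
S,D=get_calibration("scene"),get_calibration("side")
print("tray approx",tri([(S,(229,264)),(D,(274,285))]))
E
```

```text
over 9.98 [ 0.5412 -0.2472  0.3   ] [-0.  -0.6 -4.1] 0.406 30.0
near 12.72 [ 0.5414 -0.2482  0.0792] [ 0.2  0.4 -5.3] 0.402 30.0
0.078 -4.6
0.077 -5.4
0.076 -5.1
0.075 -4.9
0.074 6.4
open 14.91 [ 0.5412 -0.2481  0.074 ] [-0.5 -0.4  0.4] 1.005 0.0
tray approx (array([0.51399662, 0.00056606, 0.0055497 ]), np.float64(1.0994536604933387))
```

```bash
python3 - <<'E'
from h import *
import pickle
V=[]
for p,yaw in [((.55,-.05,.34),1.571),((.46,-.03,.34),1.571),((.50,.23,.36),2.0),((.56,.20,.36),2.0)]:
    goto(p,[np.pi,0,yaw]); sleep(.3)
    c=get_calibration("wrist"); V.append((c,grab_frame("wrist")))
for n in("scene","side"): V.append((get_calibration(n),grab_frame(n)))
st("")
pickle.dump(V,open("v2.pkl","wb"))
q=[v[1] for v in V]
cv2.imwrite("pics/w2.png",np.clip(cv2.resize(np.vstack([np.hstack(q[:2]),np.hstack(q[2:4])]),(800,600),interpolation=3)[:,:,::-1]*1.4,0,255).astype(np.uint8))
E
```

```text
20.12 [0.5596 0.2003 0.3602] [0.3 0.2 0.5] 0.997 0.0
```

View pics/w2.png

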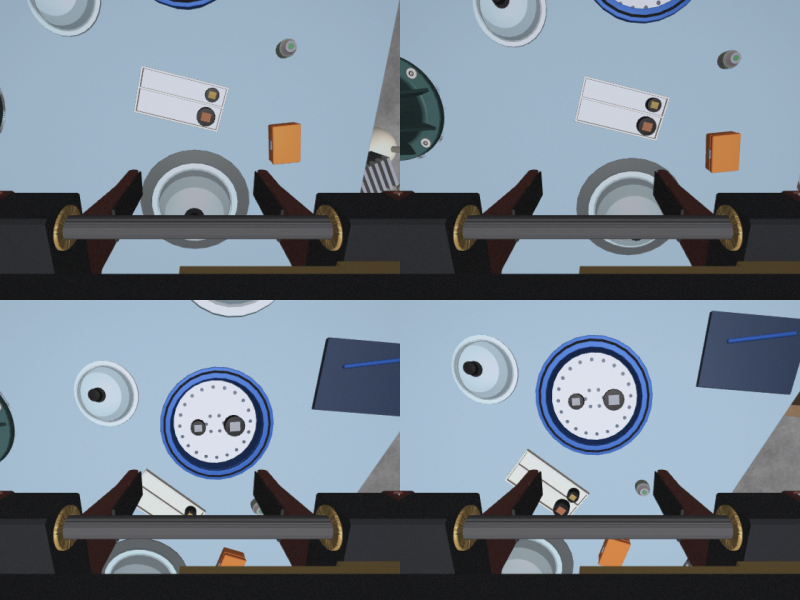

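The top pair shows the tray with copper at (206,117) and yellow at (212,95) in the first view, and the lid on the mat at (195,205). The bottom pair shows the open desiccator, with spec30 at (198,427) and (576,402) and spec40 at (234,426) and (614,399).

```bash
cat > m.py <<'E'
from h import *
import pickle
V=pickle.load(open("v2.pkl","rb"))
def hullblob(m,uv,lo=40):
    n,l,s,ce=cv2.connectedComponentsWithStats(m.astype(np.uint8))
    cand=[]
    for k in range(1,n):
        if s[k,4]<lo: continue
        pts=np.argwhere(l==k)[:,::-1].astype(np.int32); h=cv2.convexHull(pts)
        mm=np.zeros(m.shape,np.uint8); cv2.fillConvexPoly(mm,h,1); M=cv2.moments(mm,True)
        u=np.array([M["m10"],M["m01"]])/M["m00"]; cand.append((np.hypot(*(u-uv)),u,M["m00"],h))
    return min(cand,key=lambda q:q[0])[1:]
def cyl(name,views,uvs,r,h,X0,thr):
    obs=[]
    for i,u in zip(views,uvs):
        c,im=V[i]; uv,a,_=hullblob(im.max(2)<thr,np.array(u)); obs.append((c,uv)); s=sil(c,X0,[(r,0,-h)]); print(name,i,uv.round(1),a,s[0].round(1),s[1])
        d=proj(c,X0)-s[0]; print("   xy at nominal z",onz(c,uv+d,X0[2])[:2].round(4))
    x,e=fitsil(obs,X0,[(r,0,-h)]); print(name,"TOP",x.round(4),"resid",round(e,2))
C=1.4
ap=lambda i,uv,z:onz(V[i][0],uv,z)
for n,us,r,t in[("spec30",[(198*C,127*C),(176*C,102*C)],.015,55),("spec40",[(234*C,126*C),(214*C,99*C)],.020,55)]:
    cyl(n,[2,3],us,r,.025,ap(2,us[0],.095),70)
for n,us,r in[("ref30",[(212*C,95*C),(253*C,104*C)],.015),("ref40",[(206*C,117*C),(247*C,126*C)],.020)]:
    cyl(n,[0,1],us,r,.025,ap(0,us[0],.030),70)
K=[]
for i,u in((0,(182*C,98*C)),(1,(623*C-560,107*C))):
    c,im=V[i]; hsv=cv2.cvtColor(im,cv2.COLOR_RGB2HSV); w=(hsv[:,:,1]<40)&(hsv[:,:,2]>105)
    uv,a,h=hullblob(w,np.array(u),500); b=cv2.boxPoints(cv2.minAreaRect(h)); b=b[np.argsort(np.arctan2(*(b-uv).T))]; K.append(b); print("tray",i,uv,a,b.round(1).tolist())
co=[tri([(V[0][0],K[0][j]),(V[1][0],K[1][j])]) for j in range(4)]
for x,e in co: print(x.round(4),round(e,2))
for j in range(4): print([onz(V[i][0],K[i][j],.013)[:2].round(4).tolist() for i in(0,1)])
E
python3 m.py
```

```text
spec30 2 [277.1 178. ] 383.0 [277.2 176.7] 416.0625
   xy at nominal z [0.5005 0.2295]
spec30 3 [246.6 141.5] 397.0 [246.5 140.1] 433.4375
   xy at nominal z [0.5008 0.2295]
spec30 TOP [0.5007 0.2293 0.0937] resid 0.04
spec40 2 [327.6 175.5] 701.0 [326.6 175.2] 742.4375
   xy at nominal z [0.5638 0.262 ]
spec40 3 [298.8 139.1] 694.0 [297.8 138.8] 738.5625
   xy at nominal z [0.5638 0.2619]
spec40 TOP [0.5639 0.2619 0.0944] resid 0.01
ref30 0 [296.6 132.5] 328.0 [296.6 132.8] 352.375
   xy at nominal z [0.5784 0.011 ]
ref30 1 [354.5 146.2] 361.0 [354.5 146.6] 397.5625
   xy at nominal z [0.5786 0.011 ]
ref30 TOP [0.5784 0.011  0.0307] resid 0.02
ref40 0 [287.9 163. ] 551.0 [288.3 163.1] 591.75
   xy at nominal z [ 0.566  -0.0343]
ref40 1 [344.5 175.8] 596.0 [344.9 176. ] 631.1875
   xy at nominal z [ 0.5659 -0.0342]
ref40 TOP [ 0.5661 -0.0345  0.0288] resid 0.01
tray 0 [251.88455971 138.4053076 ] 8290.0 [[197.5, 91.0999984741211], [181.1999969482422, 155.3000030517578], [304.20001220703125, 186.5], [320.3999938964844, 122.30000305175781]]
tray 1 [309.29388979 151.79970011] 8003.0 [[257.79998779296875, 105.69999694824219], [242.0, 169.0], [361.79998779296875, 198.89999389648438], [377.6000061035156, 135.60000610351562]]
[0.4323 0.0702 0.0127] 0.08
[ 0.4089 -0.0208  0.0392] 0.01
[ 0.5906 -0.0675  0.0369] 0.27
[0.6155 0.0261 0.0096] 0.21
[[0.4324, 0.0703], [0.4323, 0.0701]]
[[0.4009, -0.0232], [0.4059, -0.0243]]
[[0.5926, -0.0724], [0.5973, -0.0726]]
[[0.615, 0.0258], [0.6145, 0.0265]]
```

The measurements agree: ref30 in the fitted tray frame is at (61.9, 25.8) mm and ref40 is at (60.4, −20.9) mm. I'll take spec30 first, closing across the radius, and place it with the fingers along the row.

```bash
cat > pick.py <<'E'
from h import *
import sys
c=np.array([.5122,.0005]); t=-.2374; R=np.array([[np.cos(t),-np.sin(t)],[np.sin(t),np.cos(t)]])
s={"30":[.5007,.2294],"40":[.5639,.2620]}[sys.argv[1]]; g=c+R@{"30":[-.03,.026],"40":[-.03,-.021]}[sys.argv[1]]
A=[np.pi,0,.476]; B=[np.pi,0,t+np.pi/2]
goto([*s,.17],A); st("hover")
move_straight([*s,.074],v=.08); sleep(.2); st("down")
close(); st("closed")
if not .25<get_state()["finger_gap"]<.55: sys.exit("bad grip")
move_straight([*s,.085],v=.04); move_straight([*s,.21],v=.12); st("up")
move_straight([*g,.12],B,v=.2)
move_straight([*g,.018],v=.08); sleep(.2); st("near")
f0=get_state()["contact_force"][2]
for z in np.arange(.0155,.005,-.001):
    move_straight([*g,z],v=.02); f=get_state()["contact_force"][2]
    if f-f0>2: break
print("touch",round(z,4),round(f-f0,1))
open_jaws(); st("open")
move_straight([*g,.10],v=.12)
E
python3 pick.py 30
```

```text
hover 21.55 [0.5013 0.2295 0.1705] [-0.4 -0.7  0.5] 1.001 0.0
down 23.1 [0.501  0.2295 0.0745] [ 0.1 -0.5 -0.2] 0.998 0.0
closed 24.03 [0.5007 0.2294 0.074 ] [ 0.4 -1.1 -0.1] 0.336 30.0
up 25.65 [0.5001 0.2292 0.2092] [-0.9 -0.2  0.1] 0.335 30.0
near 28.51 [0.4894 0.0328 0.0184] [ 0.6  0.3 -1. ] 0.336 30.0
touch 0.0085 6.3
open 31.54 [0.4891 0.0328 0.0085] [-0.7  0.1 -1.1] 0.995 0.0
```

```bash
python3 pick.py 40 && python3 - <<'E'
from h import *
goto([.48,-.03,.34],[np.pi,0,1.571]); sleep(.3)
c=get_calibration("wrist"); im=grab_frame("wrist")
q=np.hstack([im,grab_frame("side")]); st("")
cv2.imwrite("pics/w3.png",np.clip(cv2.resize(q,(800,300),interpolation=3)[:,:,::-1]*1.4,0,255).astype(np.uint8))
a=np.array([.5122,.0005]); t=-.2374; R=np.array([[np.cos(t),-np.sin(t)],[np.sin(t),np.cos(t)]])
from m import hullblob
for n,g,r in(("30",[-.03,.026],.015),("40",[-.03,-.021],.02),("r30",[.062,.026],.015),("r40",[.062,-.021],.02)):
    X=np.r_[a+R@g,.03]; s=sil(c,X,[(r,0,-.025)]); u,A,_=hullblob(im.max(2)<70,s[0]); x=onz(c,u+proj(c,X)-s[0],.03)[:2]
    print(n,"tray xy",(R.T@(x-a)).round(4),A,s[1])
E
```

```text
hover 33.61 [0.5632 0.2612 0.169 ] [ 0.5 -0.8 -0.1] 1.002 0.0
down 35.16 [0.5642 0.2621 0.0745] [-0.   0.3 -1. ] 1.001 0.0
closed 35.97 [0.5639 0.262  0.074 ] [-0.1 -1.1 -0.7] 0.448 30.0
up 37.58 [0.5633 0.2618 0.209 ] [ 1.1 -0.5 -0.2] 0.446 30.0
near 40.87 [ 0.4784 -0.0129  0.0184] [-1.1  1.  -0.9] 0.451 30.0
touch 0.0085 8.0
open 43.77 [ 0.4781 -0.0128  0.0085] [ 0.4 -0.4  0. ] 0.997 0.0
 46.04 [ 0.4798 -0.0299  0.3393] [ 0.   0.6 -1.4] 0.999 0.0
spec30 2 [277.1 178. ] 383.0 [277.2 176.7] 416.0625
   xy at nominal z [0.5005 0.2295]
spec30 3 [246.6 141.5] 397.0 [246.5 140.1] 433.4375
   xy at nominal z [0.5008 0.2295]
spec30 TOP [0.5007 0.2293 0.0937] resid 0.04
spec40 2 [327.6 175.5] 701.0 [326.6 175.2] 742.4375
   xy at nominal z [0.5638 0.262 ]
spec40 3 [298.8 139.1] 694.0 [297.8 138.8] 738.5625
   xy at nominal z [0.5638 0.2619]
spec40 TOP [0.5639 0.2619 0.0944] resid 0.01
ref30 0 [296.6 132.5] 328.0 [296.6 132.8] 352.375
   xy at nominal z [0.5784 0.011 ]
ref30 1 [354.5 146.2] 361.0 [354.5 146.6] 397.5625
   xy at nominal z [0.5786 0.011 ]
ref30 TOP [0.5784 0.011  0.0307] resid
[... 332 characters left out ...]
78], [304.20001220703125, 186.5], [320.3999938964844, 122.30000305175781]]
tray 1 [309.29388979 151.79970011] 8003.0 [[257.79998779296875, 105.69999694824219], [242.0, 169.0], [361.79998779296875, 198.89999389648438], [377.6000061035156, 135.60000610351562]]
[0.4323 0.0702 0.0127] 0.08
[ 0.4089 -0.0208  0.0392] 0.01
[ 0.5906 -0.0675  0.0369] 0.27
[0.6155 0.0261 0.0096] 0.21
[[0.4324, 0.0703], [0.4323, 0.0701]]
[[0.4009, -0.0232], [0.4059, -0.0243]]
[[0.5926, -0.0724], [0.5973, -0.0726]]
[[0.615, 0.0258], [0.6145, 0.0265]]
30 tray xy [-0.0305  0.0265] 317.0 345.125
40 tray xy [-0.0306 -0.0201] 553.0 590.875
r30 tray xy [0.0617 0.0257] 356.0 390.5625
r40 tray xy [ 0.0603 -0.0211] 580.0 623.625
```

View pics/w3.png

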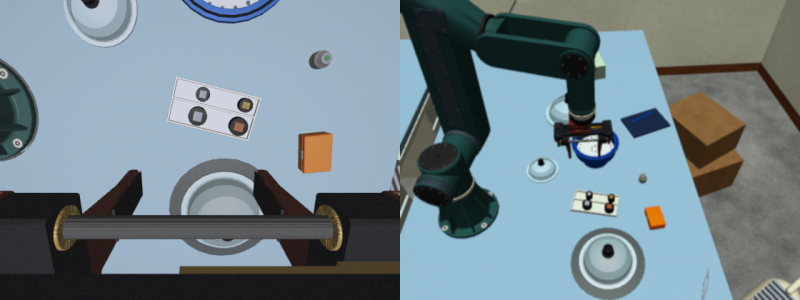

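In the wrist view the silvery mounts stand face up in their own rows at (203,94) and (198,117), next to the undisturbed yellow (246,104) and copper (239,127) mounts. In the side view the lid lies centred on the mat at (608,262). I'm handing the job in.

```bash
python3 -c "
from plant import *
print(close_job())"
```

```text
the job is handed in; nothing more can be done
None
```

I handed the job in at about 46 s of the 72 s allowed, with the lid flange down on the mat, both specimens face up within 1 mm of their row centre lines, and the tray mounts, objective and slide box undisturbed in the last pictures; the hand-in returned no verdict.

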